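# Click a drip-line filter shut in the two-handled press

### The arm

A 6-joint arm with a two-finger parallel gripper is mounted at the origin on the work surface. World frame = base frame: x ahead of the robot, y to its left, z up, the work surface at z = 0. Lengths are in m, angles in rad, forces in N, time in s.
With the tool pointing down it reaches from about 0.225 to 0.875 m from the base axis. Payload 3.4 kg.
Tool frame: the origin (TCP) lies between the finger pads; the fingertips stand 8 mm ahead of it and the grasp point (between the pads) lies 11 mm behind it; z points along the fingers, y is the line along which they close (so a half turn about z gives the same grasp; the last joint's range is limited). The gripper opens to 85 mm and grips with 20 to 120 N. Pads are 22 mm wide; open, the fingers measure 114 mm over their backs; the gripper's body (76 mm by 85 mm) begins 54 mm behind the grasp point. The pads swing forward as they close: fully open they stand 13 mm farther back than shut.
Start: joints at [1.139, 0.276, 1.505, -0, 1.361, -0.121], TCP at [0.176, 0.547, 0.239] pointing down, gripper open.
Joint ranges: [-2.89, 2.89], [-0.75, 2.08], [0.22, 2.7], [-1.18, 4.32], [0.11, 2.71], [-2.7, 2.7]. Speed limits (rad/s): [2.57, 2.57, 3.14, 3.14, 3.14, 3.14].

### API

Orientations are given as a unit quaternion [w, x, y, z].
In Python, from rig import manip gives the robot as it stands.
- The arm moves only by the tool move_arm, never from a script. Its argument "deltas" is a list that holds one entry, the list of rows, each a list of 5 numbers: the shift along the tool's x, y, z normalised to -1 to 1, where 1 is 80 cm, then the turn about the tool's z normalised to -1 to 1, where 1 is 120 degrees, then the closure, from -1 (fully open) to 1 (shut). In form: [[[tx, ty, tz, twist, grip], ...]]. A call has 1 to 12 rows; each row is the pose to reach, as a shift and turn from the pose commanded when the call began, along the tool's axes at that moment; what a row does not reach only later rows make up. A row lasts 1/10 s, in which the tool goes at most 50 mm and 8.59 degrees, less where a joint would pass 70% of its speed; a pose out of reach is approached as far as the arm can. A call with a number of a shift or a turn outside -1 to 1 is refused whole. A call with a gripper value outside its range is refused whole. The fingers move at their own pace and stop on an object; "squeeze" is the grip in N (left out, the last holds). Time passes only in rows, so rows that repeat a pose let the fingers close. It gives the time, the measured TCP pose, the force, the opening and the grip force at its end, in the units of the state.
- manip.get_state(): the state, without advancing time (a new reading comes with each control period).
- manip.get_image(name): name is "scene" or "top" or "wrist"; returns the picture (400x640x3 uint8, red, green, blue); there is no depth.
- manip.camera_params(name): a dict with "fx", "fy", "cx", "cy" (pixels), "R" (3x3) and "t" (3): a world point X has camera coordinates R X + t; the wrist camera has in their place "tool_from_camera" (4x4, takes a point from camera to tool coordinates, whose origin is the TCP and whose axes are the flange's). Camera axes: x right, y down, z forward; pixel columns grow to the right and rows downward; lengths in m; the calibration is good to about 2 mm. A picture is of the moment at which its call begins: read the wrist's pose just before it. camera_params takes no time and is no camera call.
- manip.sign_off(): hands the job in; it is judged then, once.
The state is a dict: "clock": time; "qpos": joint angles; "qd": joint speeds; "effort": joint torques, N m; "position": TCP position; "ee_rot": TCP orientation; "contact_force": force on the tool from outside, world axes, zero at the start; "moment": the same for the moment, N m; "width": finger opening in m; "gripper_force": force on a finger pad.
Only numpy, scipy, OpenCV 4.12 (cv2) and the standard library are available. Lean on these libraries where they do the work, as an engineer would, in place of code of your own. Each camera call takes 0.05 s, during which the arm holds its last target. There are 200 camera calls.

### The job

Stand the open drip-line filter in the nest of the green bench press, between its jaws, and let go of it. Then close the press's two orange-gripped handles on it by feel until the resistance peaks and then gives way completely as the yellow cap clicks home, and stop right there: squeezing on once it is shut (as any constant grip strong enough to click it would) cracks it. Let the handles spring open, leave the filter in the nest, and do not disturb the pot, bucket, saucer or hand fork.

Things in the scene. Friction and masses are not known exactly. Their poses are not given: they have to be found in the camera images.
- filter_mid (a point): Loose filter (100 g): two blocks in a row along its y axis, both 28 mm wide (x), 40 mm tall. The point is its centre while open, 20 mm above its underside; it moves with the blue body. Blue body 28 mm long, centre 8.7 mm to -y; yellow cap 12 mm long, centre 16.7 mm to +y; 5.4 mm gap with white neck between. 45.4 mm long open, 40 mm shut. Pick it up by the blue body across x.
- filter_cap (a joint): How far the yellow cap is pushed on towards the blue body, m: 0 open, 0.0054 clicked home. Resistance peaks at about 24 N at 1.3 mm, falls to nothing at 4 mm; from there it snaps home by itself and stays. Once shut, 19 N at the jaws is the most it bears (10 N at the grips), before that 45 N.
- press: Fixed press, green base plate 175 x 110 x 16 mm; origin on the bench under the nest centre. Two hinge pins 100 mm to +x at y = +-19 mm, 62 mm tall; a handle runs from each past the nest to -x, axis 40 mm above the bench (jaw tops 53 mm). The jaws face each other along y at the nest: open, each brass pad's face stands 25.5 to 31 mm from the nest centre (preset anew each time).
- nest (a point): Centre of the nest floor, on top of the press's base plate, 16 mm above the bench; same axes as the press. The filter stands here centred, its length along the press's y, either way round, between two steel ribs 5 mm high with inner faces at x = +-17 mm.
- grip_left (a point): Middle of the orange grip on the +y handle, on its axis, 40 mm above the bench: a round bar 12 mm thick, 65 mm long, along the press's x. It is 190 mm from the hinge, the jaw 100 mm. Open, the two grips measure 70 mm over their outsides; squeeze them together from above. The click comes somewhere between 28 and 53 mm over the outsides.
- grip_right (a point): Middle of the orange grip on the -y handle, as grip_left.
- handle_left (a joint): Angle of the +y handle, rad: 0 fully open, grows as it closes towards the nest. A light spring (about 1 N at the grip) opens it. The two handles move independently.
- handle_right (a joint): Angle of the -y handle, rad: 0 fully open, grows as it closes. Light spring as on the other.
- nursery_pot: Orange plastic nursery pot, 82 mm across, 76 mm tall, standing loose; origin under its centre. Leave alone.
- bucket: Small steel bucket, 78 mm across, 78 mm tall, standing loose; origin under its centre. Leave alone.
- saucer: Grey stone saucer, 136 mm across, 18 mm tall; origin under its centre. Leave alone.
- garden_fork: Bamboo-handled hand fork lying along its x, from -150 to +119 mm of its origin, 64 mm wide, 25 mm tall; origin on the bench. Leave alone.
There are look-alikes about, which are no part of the job. Of the things that look like the part that bears filter_mid, the smallest one is meant.

How it is judged:
On the way, in this order (a step that is already met when the one before it is completed fails the run):
1. the open filter stands in the nest between the jaws, its length along the press's y, let go (value of joint filter_cap below 0.003 m and horizontal distance between filter_mid and nest below 0.012 m and z of filter_mid in the frame of nest between 0.016 and 0.024 m and angle between the y axis of filter_mid and the y axis of nest, either way round below 0.2 rad and angle between filter_mid's own z axis and vertical below 0.12 rad and contact force between the fingers and filter below 0.1 N), for 0.2 s.
2. the cap is clicked home by the jaws of the press (value of joint filter_cap above 0.0047 m and horizontal distance between filter_mid and nest below 0.018 m and value of joint each of handle_left, handle_right above 0.02 rad), for 0.1 s.
At the end, for the whole second after the job is handed in: The filter's cap is home (pushed on at least 4.7 of 5.4 mm), the filter stands upright (within 0.12 rad) and still on the nest floor within 20 mm of its centre, and both handles have sprung open (below 0.03 rad) (value of joint filter_cap above 0.0047 m and horizontal distance between filter_mid and nest below 0.02 m and z of filter_mid in the frame of nest between 0.016 and 0.025 m and angle between filter_mid's own z axis and vertical below 0.12 rad and value of joint each of handle_left, handle_right below 0.03 rad and linear speed of filter below 0.02 m/s); the robot touches nothing.
It fails at once if the closed filter is pressed on with more than 19 N at the jaws (cracked) (value of joint filter_cap above 0.005 m and (contact force between filter and handle_left above 19 N or contact force between filter and handle_right above 19 N)).
It fails at once if the jaws press on the filter with more than 45 N (contact force between filter and handle_left above 45 N or contact force between filter and handle_right above 45 N).
It fails at once if the fingers, not the press, push the cap on (value of joint filter_cap above 0.0035 m and contact force between the fingers and filter above 0.5 N).
It fails at once if the pot, bucket, saucer or hand fork is moved more than 15 mm or tipped (distance of any of nursery_pot, bucket, saucer, garden_fork from where it was at the start of the episode above 0.015 m or angle between any of nursery_pot, bucket's own z axis and vertical above 0.3 rad).
It also fails if it takes over 67 s, if anything falls off the work surface, if the arm or the gripper's body presses on something with over 40 N, if the wrist force passes 120 N, or if a joint passes its speed limit or range.

## Working session

There is one attempt and no reset: what is moved stays moved. The work goes in short steps, Python scripts to look and compute and a tool call to move; the robot and the scene stay as the last step left them, time stands still between calls to the robot, and variables do not carry over. Pictures are saved under pics/ and viewed, at most 10 in all, crops included, and the job is handed in when it is done.

Besides the shell and the picture viewer there is one more tool, called after "Call:" in YAML: its name, and indented under it one key for each argument. move_arm: Moves the arm, as the interface text tells. Scaled input: -1 to 1 covers 80 cm each way for a shift and 120 degrees each way for a turn. Its arguments: {"type":"object","properties":{"deltas":{"type":"array","items":{"type":"array","items":{"type":"array","items":{"type":"number","minimum":-1,"maximum":1}}}},"squeeze":{"type":"number"}},"required":["deltas"]}

```bash
mkdir -p pics; cat > h.py <<'E'
import numpy as np,cv2
from rig import manip
def snap(n,f):
    im=manip.get_image(n); cv2.imwrite('pics/'+f,im[:,:,::-1]); return im
def ray(n,u,v,z,st=None):
    c=manip.camera_params(n)
    d=np.array([(u-c['cx'])/c['fx'],(v-c['cy'])/c['fy'],1.])
    if n=='wrist':
        from scipy.spatial.transform import Rotation as Ro
        T=np.array(c['tool_from_camera']); q=st['ee_rot']; R=Ro.from_quat([q[1],q[2],q[3],q[0]]).as_matrix()
        o=R@T[:3,3]+st['position']; d=R@T[:3,:3]@d
    else:
        R=np.array(c['R']); o=-R.T@np.array(c['t']); d=R.T@d
    return o+d*(z-o[2])/d[2]
E
python3 - <<'E'
from h import *
snap('top','top0.png');snap('scene','scene0.png')
print(manip.get_state()); print({n:manip.camera_params(n) for n in('top','wrist')})
E
```

```text
{'clock': 0.1, 'qpos': array([ 1.13898461e+00,  2.76548624e-01,  1.50599764e+00,  1.44423453e-05,
        1.36070026e+00, -1.20996748e-01]), 'qd': array([-0.00051131, -0.00041355, -0.00316303, -0.00070942,  0.00019914,
       -0.00084209]), 'effort': array([ 4.72545671e-04, -4.17700982e+01, -2.46402347e+01, -4.63307842e-04,
        5.79958330e-03,  5.85582015e-06]), 'position': array([0.17566352, 0.54703698, 0.23852012]), 'ee_rot': array([-2.32462232e-04,  1.54784125e-01,  9.87947970e-01, -7.93620336e-04]), 'contact_force': array([-0.0154459 , -1.24051313,  0.14827308]), 'moment': array([ 0.01557604, -0.06466978, -0.03457884]), 'gripper_force': 0.0, 'width': 0.0853981544544864}
{'top': {'fx': 428.2930013306699, 'fy': 428.2930013306699, 'cx': 321.9629660703701, 'cy': 196.1772259810469, 'R': array([[-2.48514249e-02, -9.99680007e-01, -4.72133992e-03],
       [-9.85973550e-01,  2.52898409e-02, -1.64974494e-01],
       [ 1.65041105e-01,  5.55265037e-04, -9.86286533e-01]]), 't': array([0.02886297, 0.63379379, 1.16245758])}, 'wrist': {'fx': 322.53744529306255, 'fy': 322.53744529306255, 'cx': 316.4560387561172, 'cy': 200.44923256200866, 'tool_from_camera': array([[ 1.03034073e-04, -9.58657113e-01, -2.84563753e-01,
         7.19493326e-02],
       [ 9.99999987e-01,  1.35048686e-04, -9.28836191e-05,
        -9.76542405e-04],
       [ 1.27473503e-04, -2.84563740e-01,  9.58657114e-01,
        -1.34363901e-01],
       [ 0.00000000e+00,  0.00000000e+00,  0.00000000e+00,
         1.00000000e+00]])}}
```

View pics/top0.png

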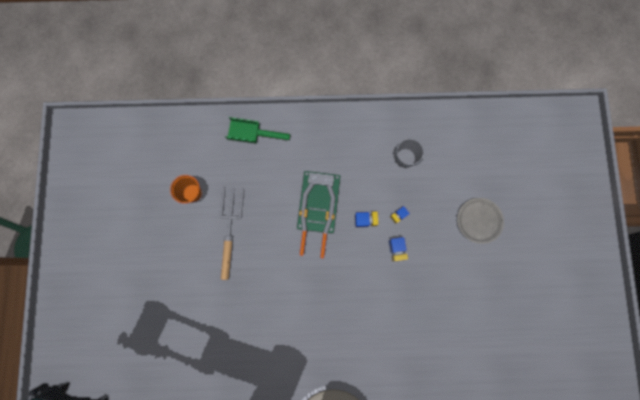

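View pics/scene0.png

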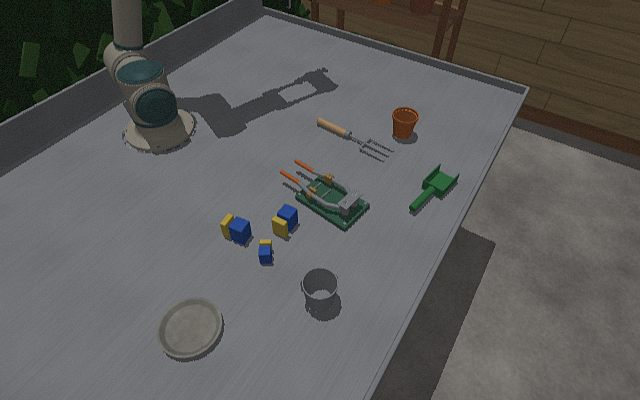

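The three look-alike filters in top are at (366,219), (400,248) and (400,214). The smallest is (400,214), which is my choice. The press is at about (318,205), with its grips toward the robot.

```bash
python3 - <<'E'
from h import *
im=cv2.imread('pics/top0.png'); c=im[140:280,270:450]; cv2.imwrite('pics/crop1.png',cv2.resize(c,(720,560),interpolation=cv2.INTER_CUBIC))
for n,u,v,z in [('small',400,214,.02),('A',366,219,.03),('B',400,248,.03),('nest',317,214,.04),('bucket',407,155,.04),('sauc',480,220,.01),('gl',303,243,.04),('gr',324,246,.04)]: print(n,ray('top',u,v,z).round(3))
E
```

```text
small [ 0.582 -0.211  0.02 ]
A [ 0.569 -0.112  0.03 ]
B [ 0.484 -0.204  0.03 ]
nest [0.585 0.028 0.04 ]
bucket [ 0.752 -0.238  0.04 ]
sauc [ 0.56  -0.445  0.01 ]
gl [0.504 0.07  0.04 ]
gr [0.494 0.011 0.04 ]
```

View pics/crop1.png

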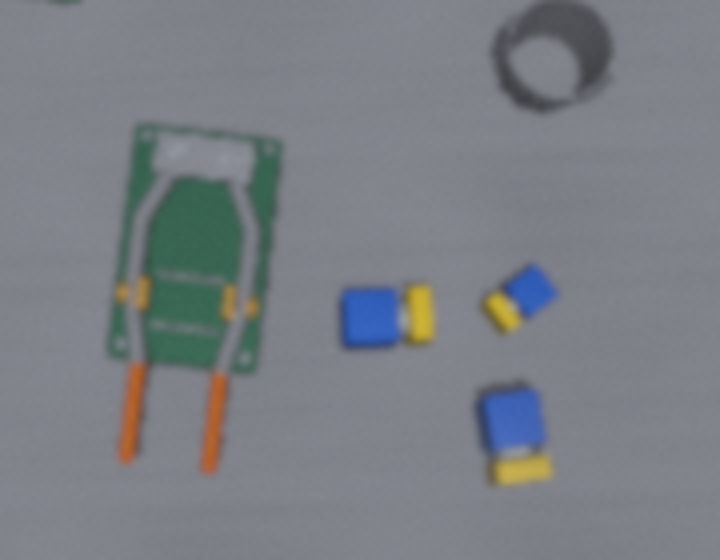

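The crop shows three filters, and the one at crop (520,297) is clearly the smallest, with its yellow cap to the lower left. The press jaws are at (135,293) and (240,300) and the grips at (132,412) and (215,422). I'm moving above the small filter.

Call:
move_arm:
  deltas:
    - [[-0.766, -0.735, 0.05, 0.3, -1], [-0.766, -0.735, 0.05, 0.3, -1], [-0.766, -0.735, 0.05, 0.3, -1], [-0.766, -0.735, 0.05, 0.3, -1], [-0.766, -0.735, 0.05, 0.3, -1], [-0.766, -0.735, 0.05, 0.3, -1], [-0.766, -0.735, 0.05, 0.3, -1], [-0.766, -0.735, 0.05, 0.3, -1], [-0.766, -0.735, 0.05, 0.3, -1], [-0.766, -0.735, 0.05, 0.3, -1], [-0.766, -0.735, 0.05, 0.3, -1], [-0.766, -0.735, 0.05, 0.3, -1]]

```text
clock: 1.3
position: [0.461, 0.0182, 0.2108]
ee_rot: [-0.0, 0.453, 0.892, 0.0]
contact_force: [1.1, 1.3, -0.1]
width: 0.0851
gripper_force: 0.0
```

Call:
move_arm:
  deltas:
    - [[-0.31, -0.04, 0.06, 0, -1], [-0.31, -0.04, 0.06, 0, -1], [-0.31, -0.04, 0.06, 0, -1], [-0.31, -0.04, 0.06, 0, -1], [-0.31, -0.04, 0.06, 0, -1], [-0.31, -0.04, 0.06, 0, -1], [-0.31, -0.04, 0.06, 0, -1], [-0.31, -0.04, 0.06, 0, -1]]

```text
clock: 2.1
position: [0.5804, -0.1977, 0.1627]
ee_rot: [-0.001, 0.452, 0.892, 0.0]
contact_force: [0.6, -0.2, -0.5]
width: 0.0854
gripper_force: 0.0
```

```bash
python3 - <<'E'
from h import *
print(manip.get_state()); im=snap('wrist','w1.png')
E
```

```text
{'clock': 2.1, 'qpos': array([-4.42166784e-01,  3.83039701e-01,  1.53908839e+00,  7.52777638e-04,
        1.22154192e+00, -1.07431081e+00]), 'qd': array([ 0.01346391, -0.02184397,  0.00539862, -0.00124164, -0.00333341,
       -0.00159134]), 'effort': array([-8.45811144e-01, -4.54033506e+01, -2.33315456e+01, -5.93109685e-02,
       -6.92229392e-02,  1.37801803e-04]), 'position': array([ 0.5804109 , -0.19772045,  0.16273688]), 'ee_rot': array([-1.04789663e-03,  4.52400322e-01,  8.91814299e-01,  3.25194757e-04]), 'contact_force': array([ 0.63340674, -0.15571958, -0.48451504]), 'moment': array([-0.04740299, -0.07780545,  0.05470015]), 'gripper_force': 0.0, 'width': 0.08535088207904803}
```

View pics/w1.png

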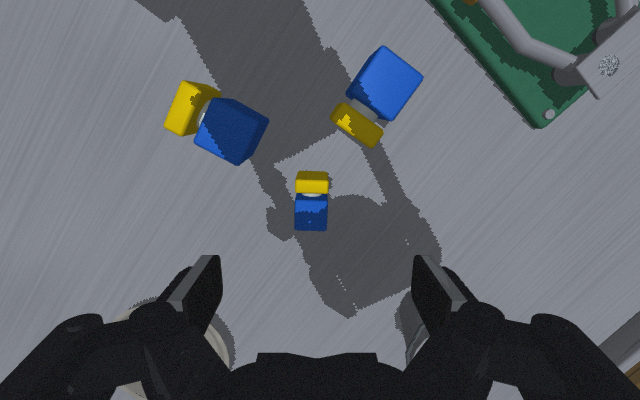

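The small filter is centred at about (312,200), cap upward, nearly aligned with the gripper. The larger ones are at (218,122) and (372,95). I'll enlarge it to measure.

```bash
python3 - <<'E'
from h import *
im=cv2.imread('pics/w1.png'); c=im[160:240,270:350]; cv2.imwrite('pics/crop2.png',cv2.resize(c,(560,560),interpolation=cv2.INTER_NEAREST))
E
```

```text
(no output)
```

View pics/crop2.png

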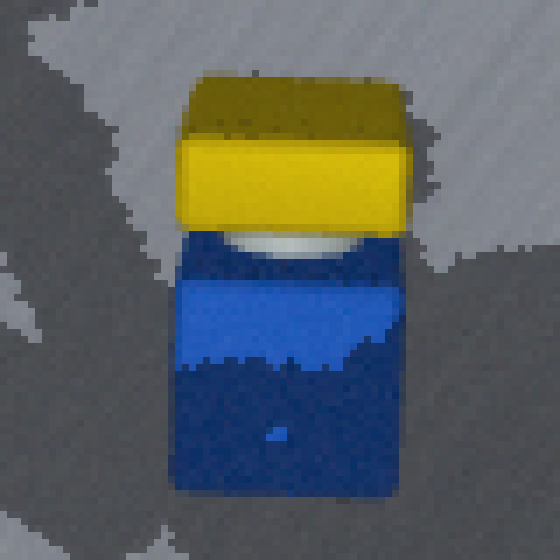

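The top of the blue body has crop corners (176,283), (405,288), (398,495) and (170,488). The cap top's are (180,143), (411,145), (408,237) and (177,232).

```bash
cat >> h.py <<'E'
def axes(st):
    from scipy.spatial.transform import Rotation as Ro
    q=st['ee_rot']; return Ro.from_quat([q[1],q[2],q[3],q[0]]).as_matrix()
def plan(target,yaw=None,st=None):
    """normalised [tx,ty,tz,twist] from current pose; yaw = wanted world angle of gripper y (deg), mod 180"""
    st=st or manip.get_state(); R=axes(st); d=R.T@(np.array(target)-st['position'])/.8
    cur=np.degrees(np.arctan2(R[1,1],R[0,1])); tw=0
    if yaw is not None: tw=((cur-yaw+90)%180-90)/120
    return [*d.round(4),round(tw,4)],cur
E
python3 - <<'E'
from h import *
st=manip.get_state()
f=lambda p:np.array([ray('wrist',270+a/7,160+b/7,.04,st) for a,b in p])
B=f([(176,283),(405,288),(398,495),(170,488)]);C=f([(180,143),(411,145),(408,237),(177,232)])
b=B.mean(0);c=C.mean(0);print(b,c,np.linalg.norm(b-c))
print('sides',[np.linalg.norm(B[i]-B[i-1]).round(4) for i in range(4)])
d=c-b;print('y ang',np.degrees(np.arctan2(d[1],d[0])), 'x ang',[np.degrees(np.arctan2(*(P[1]-P[0])[1::-1])) for P in (B,C)])
x=(c-b)/np.linalg.norm(c-b); mid=b+x*.0087;print(mid)
yaw=np.degrees(np.arctan2(d[1],d[0]))-90
print(plan([*b[:2],.12],yaw),plan([*b[:2],.018],yaw))
E
```

```text
[ 0.58711934 -0.21514573  0.04      ] [ 0.57312588 -0.19451723  0.04      ] 0.02492693239046324
sides [np.float64(0.0262), np.float64(0.0273), np.float64(0.0264), np.float64(0.0279)]
y ang 124.15122599022 x ang [np.float64(34.95168061665342), np.float64(35.74752514267208)]
[ 0.58223534 -0.20794597  0.04      ]
([np.float64(-0.0229), np.float64(-0.0064), np.float64(0.0539), np.float64(0.0175)], np.float64(36.24657368127085)) ([np.float64(-0.0231), np.float64(-0.0064), np.float64(0.1814), np.float64(0.0175)], np.float64(36.24657368127085))
```

Call:
move_arm:
  deltas:
    - [[-0.024, -0.0064, 0.09, 0.014, -1], [-0.024, -0.0064, 0.09, 0.014, -1], [-0.024, -0.0064, 0.178, 0.014, -1], [-0.024, -0.0064, 0.178, 0.014, -1], [-0.024, -0.0064, 0.178, 0.014, -1], [-0.024, -0.0064, 0.178, 0.014, -1], [-0.024, -0.0064, 0.178, 0.014, 1], [-0.024, -0.0064, 0.178, 0.014, 1], [-0.024, -0.0064, 0.178, 0.014, 1], [-0.024, -0.0064, 0.178, 0.014, 1], [-0.024, -0.0064, 0.178, 0.014, 1]]
  squeeze: 30

```text
clock: 3.25
position: [0.5891, -0.2177, 0.0217]
ee_rot: [0.001, 0.466, 0.885, 0.0]
contact_force: [-0.2, 1.2, 4.0]
width: 0.0275
gripper_force: 30.6
```

Call:
move_arm:
  deltas:
    - [[0, 0, -0.175, 0, 1], [0, 0, -0.175, 0, 1], [0, 0, -0.175, 0, 1], [0.207, 0.136, -0.175, 0.338, 1], [0.207, 0.136, -0.175, 0.338, 1], [0.207, 0.136, -0.175, 0.338, 1], [0.207, 0.136, -0.175, 0.338, 1], [0.207, 0.136, -0.175, 0.338, 1], [0.207, 0.136, -0.175, 0.338, 1], [0.207, 0.136, -0.175, 0.338, 1]]

```text
clock: 4.25
position: [0.5843, -0.0197, 0.1605]
ee_rot: [0.0, 0.742, 0.67, -0.0]
contact_force: [0.8, -0.9, -0.4]
width: 0.0278
gripper_force: 30.2
```

```bash
python3 - <<'E'
from h import *
st=manip.get_state();print(st['position'],st['ee_rot'],st['width'],st['qd']); im=snap('wrist','w2.png')
E
```

```text
[ 0.58427752 -0.01965782  0.16046255] [ 1.00911818e-04  7.42402168e-01  6.69954416e-01 -3.01856011e-04] 0.027775097260648925 [-0.02072822  0.00133967 -0.00411078  0.00091262 -0.00112913  0.0079974 ]
```

View pics/w2.png

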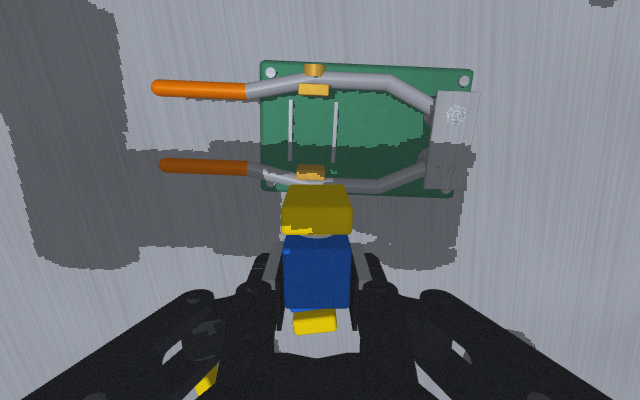

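Clear view: ribs at (291,100–160) and (335,102–160), jaw pads at (314,89) and (310,172), grips at (200,89) and (205,167), and plate corners at about (262,61), (472,69), (453,197) and (261,190). I'll enlarge for precision.

```bash
python3 - <<'E'
from h import *
im=cv2.imread('pics/w2.png'); c=im[50:205,250:485]; cv2.imwrite('pics/crop3.png',cv2.resize(c,None,fx=3.4,fy=3.4,interpolation=cv2.INTER_CUBIC))
E
```

```text
(no output)
```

View pics/crop3.png

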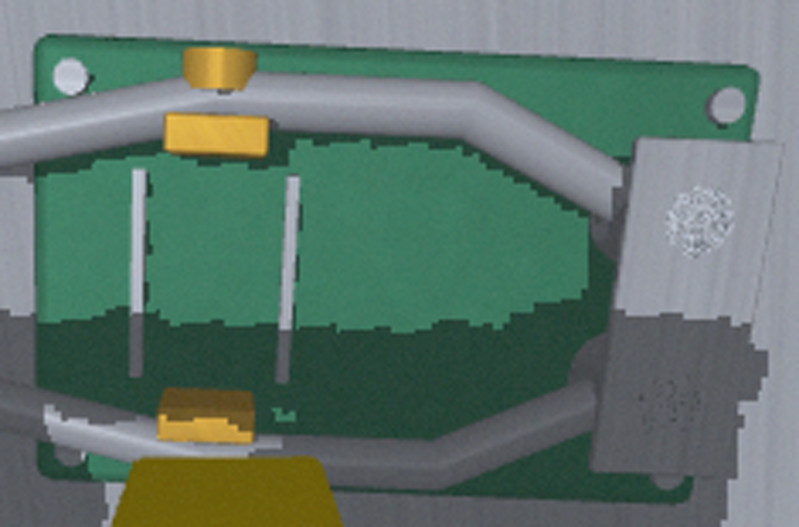

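```bash
python3 - <<'E'
from h import *
st=manip.get_state()
f=lambda p,z:np.array([ray('wrist',250+a/3.4,50+b/3.4,z,st)[:2] for a,b in p])
P=f([(36,36),(760,67),(692,502),(38,478)],.016);print(P.round(4), [np.linalg.norm(P[i]-P[i-1]).round(4) for i in range(4)])
r=f([(146,170),(142,377),(288,178),(277,382)],.021)
an=lambda d:np.degrees(np.arctan2(d[1],d[0]))
print('ang',an(P[1]-P[0]),an(P[2]-P[3]),an(r[0]-r[1])-90,an(r[2]-r[3])-90,an(P[0]-P[3])-90,an(P[1]-P[2])-90)
rc=r.mean(0);print('ribs',rc,np.linalg.norm((r[0]+r[1]-r[2]-r[3])/2),'plate c',P.mean(0))
y=-6;t=np.radians(an(P[1]-P[0])/2+an(P[2]-P[3])/2);ex=np.array([np.cos(t),np.sin(t)]);ey=np.array([-ex[1],ex[0]])
print('rib in plate frame',(rc-P.mean(0))@ex,(rc-P.mean(0))@ey)
j=f([(217,157),(207,388)],.053);print('jaws',j,j.mean(0),(j-rc)@ey)
g=np.array([ray('wrist',u,v,.04,st)[:2] for u,v in[(200,89),(205,167)]]);print('grips',g,[( (q-rc)@ex,(q-rc)@ey) for q in g])
# held filter: edge between blue top and cap
C=[ray('wrist',u,v,st['position'][2]+.020,st)[:2] for u,v in[(285,238),(349,236),(283,309),(349,309)]];print('held',C, np.array(C).mean(0), axes(st).round(3))
E
```

```text
[[ 0.5511  0.0889]
 [ 0.7205  0.0644]
 [ 0.7063 -0.0418]
 [ 0.5352 -0.0174]] [np.float64(0.1075), np.float64(0.1712), np.float64(0.1072), np.float64(0.1728)]
ang -8.218112975373046 -8.12001370178436 -8.295977928144794 -8.249698767161306 -8.494689600093267 -7.608039723110977
ribs [0.58660331 0.02914648] 0.03394966373185557 plate c [0.62827966 0.02351395]
rib in plate frame -0.042053808097666394 -0.0003465984250107437
jaws [[0.59072878 0.05667629]
 [0.58333148 0.00824267]] [0.58703013 0.03245948] [ 0.02783668 -0.02115661]
grips [[0.50657889 0.07088141]
 [0.49839897 0.0124081 ]] [(np.float64(-0.08514273281397426), np.float64(0.029940424477163986)), (np.float64(-0.08493091184361892), np.float64(-0.029101885359733605))]
held [array([0.57497063, 0.00331628]), array([0.59941908, 0.00160297]), array([ 0.57001331, -0.02787563]), array([ 0.59699265, -0.03068165])] [ 0.58534892 -0.01340951] [[ 0.104  0.995 -0.   ]
 [ 0.995 -0.104 -0.   ]
 [-0.001 -0.    -1.   ]]
```

Nest is at (0.5866, 0.0288) with yaw −8.2°. I'll hover over it and check.

Call:
move_arm:
  deltas:
    - [[0.0447, -0.004, 0.09, 0.0185, 1], [0.0447, -0.004, 0.09, 0.0185, 1], [0.0447, -0.004, 0.09, 0.0185, 1], [0.0447, -0.004, 0.09, 0.0185, 1], [0.0447, -0.004, 0.09, 0.0185, 1]]

```text
clock: 4.8
position: [0.5867, 0.0151, 0.0903]
ee_rot: [0.001, 0.756, 0.654, 0.001]
contact_force: [0.6, -1.2, -0.7]
width: 0.0271
gripper_force: 30.1
```

```bash
python3 - <<'E'
from h import *
st=manip.get_state();print(st['position'],axes(st).round(3).tolist(),st['width']); im=snap('wrist','w3.png')
im=cv2.imread('pics/w3.png')[60:340,200:460]
cv2.imwrite('pics/w3c.png',cv2.resize(im,None,fx=2.1,fy=2.1,interpolation=cv2.INTER_CUBIC))
E
```

```text
[0.58665608 0.01514113 0.09034798] [[0.144, 0.99, 0.004], [0.99, -0.144, -0.001], [-0.0, 0.004, -1.0]] 0.027121347299968426
```

View pics/w3c.png

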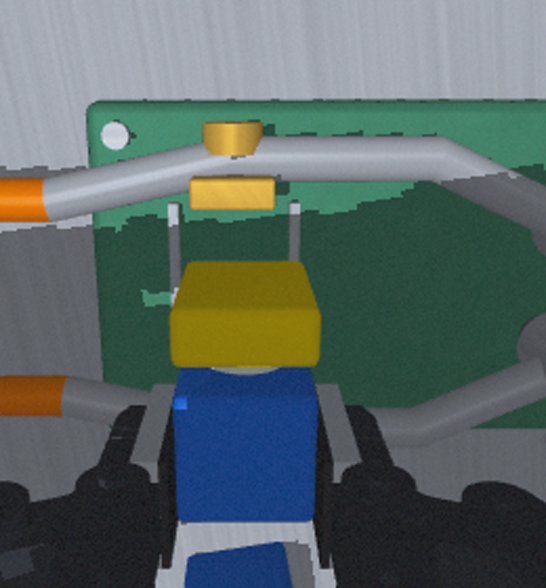

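```bash
python3 - <<'E'
from h import *
st=manip.get_state();z=st['position'][2]
t=np.radians(-8.2);ex=np.array([np.cos(t),np.sin(t)]);ey=np.array([-ex[1],ex[0]]);n=np.array([.5866,.0288])
def p(a,b,z): q=ray('wrist',200+a/2.1,60+b/2.1,z,st)[:2]-n; return (q@ex*1e3).round(1),(q@ey*1e3).round(1)
for nm,a,b,zz in [('capbotL',187,262,z-.0217),('capbotR',303,262,z-.0217),('captopL',173,308,z+.0183),('captopR',320,308,z+.0183),('capbackL',171,366,z+.0183),('capbackR',320,366,z+.0183),('blueBL',177,521,z+.0183),('blueBR',315,521,z+.0183),('ribLi',180,204,.021),('ribRi',290,204,.021),('jawtop',232,208,.053),('jawtop2',232,208,.027),('jawback',232,179,.053)]: print(nm,p(a,b,zz))
print((st['position'][:2]-n)@ex,(st['position'][:2]-n)@ey)
E
```

```text
capbotL (np.float64(-11.2), np.float64(19.8))
capbotR (np.float64(16.3), np.float64(19.7))
captopL (np.float64(-10.6), np.float64(21.1))
captopR (np.float64(15.8), np.float64(21.0))
capbackL (np.float64(-11.3), np.float64(9.9))
capbackR (np.float64(16.2), np.float64(9.8))
blueBL (np.float64(-11.2), np.float64(-23.2))
blueBR (np.float64(16.2), np.float64(-23.4))
ribLi (np.float64(-16.9), np.float64(26.1))
ribRi (np.float64(16.4), np.float64(26.0))
jawtop (np.float64(-0.7), np.float64(30.0))
jawtop2 (np.float64(-1.1), np.float64(25.8))
jawback (np.float64(-0.6), np.float64(37.4))
0.0019982398729647107 -0.013399881777792678
```

Relative to the nest, the filter is off by +2.5 mm in x and −1.2 mm in y. I'll correct that while descending slowly.

Call:
move_arm:
  deltas:
    - [[0.0015, -0.003, 0, 0, 1], [0.0015, -0.003, 0, 0, 1], [0.0015, -0.003, 0, 0, 1], [0.0015, -0.003, 0.02, 0, 1], [0.0015, -0.003, 0.04, 0, 1], [0.0015, -0.003, 0.05, 0, 1], [0.0015, -0.003, 0.058, 0, 1], [0.0015, -0.003, 0.063, 0, 1], [0.0015, -0.003, 0.063, 0, 1], [0.0015, -0.003, 0.063, 0, 1]]

```text
clock: 5.85
position: [0.5831, 0.0181, 0.0387]
ee_rot: [0.0, 0.756, 0.654, 0.0]
contact_force: [0.7, -1.3, -0.5]
width: 0.0274
gripper_force: 30.3
```

Call:
move_arm:
  deltas:
    - [[0, 0, 0.0012, 0, 1], [0, 0, 0.0012, 0, 1], [0, 0, 0.0012, 0, 0], [0, 0, 0.0012, 0, 0], [0, 0, 0.0012, 0, 0], [0, 0, 0.0012, 0, 0]]

```text
clock: 6.45
position: [0.5828, 0.0181, 0.0374]
ee_rot: [0.0, 0.756, 0.654, 0.0]
contact_force: [-0.1, -0.0, 0.1]
width: 0.0428
gripper_force: 0.0
```

Call:
move_arm:
  deltas:
    - [[0, 0, -0.05, 0, 0], [0, 0, -0.1, 0, 0], [0.014, -0.11, -0.1, 0.75, -1], [0.014, -0.11, -0.1, 0.75, -1], [0.014, -0.11, -0.1, 0.75, -1], [0.014, -0.11, -0.1, 0.75, -1], [0.014, -0.11, -0.1, 0.75, -1], [0.014, -0.11, -0.1, 0.75, -1], [0.014, -0.11, -0.1, 0.75, -1], [0.014, -0.11, -0.1, 0.75, -1], [0.014, -0.11, -0.1, 0.75, -1], [0.014, -0.11, -0.1, 0.75, -1]]

```text
clock: 7.65
position: [0.4972, 0.0419, 0.1173]
ee_rot: [-0.0, 0.999, -0.04, 0.0]
contact_force: [0.1, 0.6, 0.0]
width: 0.0851
gripper_force: 0.0
```

Call:
move_arm:
  deltas:
    - [[0, 0, 0, 0.04, -1], [0, 0, 0, 0.04, -1], [0, 0, 0, 0.04, -1]]

```text
clock: 7.95
position: [0.4972, 0.0419, 0.1173]
ee_rot: [-0.0, 0.997, -0.078, 0.0]
contact_force: [-0.2, 0.3, 0.7]
width: 0.0855
gripper_force: 0.0
```

```bash
python3 - <<'E'
from h import *
st=manip.get_state();print(st['position'],axes(st).round(3).tolist(),st['width'],st['contact_force'],plan([.4975,.0416,.027],81.8)); im=snap('wrist','w4.png')
E
```

```text
[0.49721477 0.04186299 0.11733376] [[0.988, -0.155, 0.0], [-0.155, -0.988, 0.0], [0.0, -0.0, -1.0]] 0.08553755511085673 [-0.15963392  0.33566809  0.6784095 ] ([np.float64(0.0004), np.float64(0.0003), np.float64(0.1129), np.float64(-0.0059)], np.float64(-98.90698114365051))
```

View pics/w4.png

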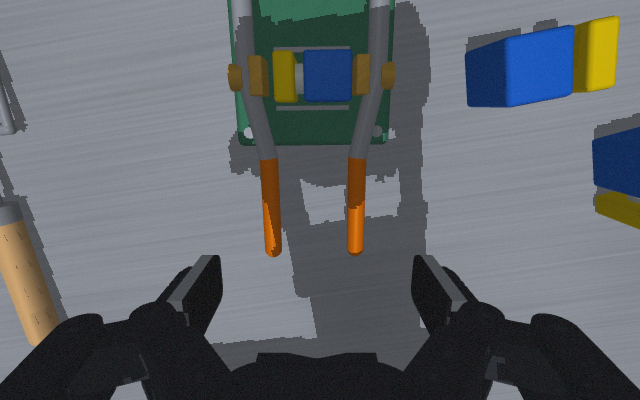

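The filter stands open in the nest between ribs and jaws at (313,76). Grips are at (271,207) and (356,206).

```bash
python3 - <<'E'
from h import *
st=manip.get_state()
g=np.array([ray('wrist',u,v,.04,st) for u,v in[(271,207),(356,206)]]);m=g.mean(0);print(g,m,np.linalg.norm(g[0]-g[1]))
print(plan([*m[:2],.027],81.8))
E
```

```text
[[0.50700508 0.070954   0.04      ]
 [0.49864474 0.01302418 0.04      ]] [0.50282491 0.04198909 0.04      ] 0.05852998894190104
([np.float64(0.0069), np.float64(-0.0012), np.float64(0.1129), np.float64(-0.006)], np.float64(-98.9249948643569))
```

Call:
move_arm:
  deltas:
    - [[0.0035, -0.0006, 0.05, -0.006, -1], [0.0035, -0.0006, 0.09, -0.006, -1], [0.0035, -0.0006, 0.113, -0.006, -1], [0.0035, -0.0006, 0.113, -0.006, -1], [0.0035, -0.0006, 0.113, -0.006, -0.7], [0.0035, -0.0006, 0.113, -0.006, -0.65], [0.0035, -0.0006, 0.113, -0.006, -0.65], [0.0035, -0.0006, 0.113, -0.006, -0.65]]
  squeeze: 20

```text
clock: 8.8
position: [0.5011, 0.042, 0.028]
ee_rot: [-0.0, 0.997, -0.072, 0.001]
contact_force: [0.5, 0.9, 0.1]
width: 0.0703
gripper_force: 0.5
```

Call:
move_arm:
  deltas:
    - [[0, 0, 0, 0, -0.6], [0, 0, 0, 0, -0.55], [0, 0, 0, 0, -0.5], [0, 0, 0, 0, -0.45], [0, 0, 0, 0, -0.45], [0, 0, 0, 0, -0.45]]

```text
clock: 9.4
position: [0.5002, 0.0418, 0.0269]
ee_rot: [0.0, 0.997, -0.072, 0.0]
contact_force: [0.1, -0.9, 1.8]
width: 0.0617
gripper_force: 0.9
```

Call:
move_arm:
  deltas:
    - [[0, 0, 0, 0, -0.41], [0, 0, 0, 0, -0.38], [0, 0, 0, 0, -0.38], [0, 0, 0, 0, -0.38]]

```text
clock: 9.8
position: [0.5001, 0.0419, 0.0269]
ee_rot: [-0.0, 0.997, -0.072, -0.0]
contact_force: [0.4, -0.1, 1.5]
width: 0.059
gripper_force: 1.0
```

Call:
move_arm:
  deltas:
    - [[0, 0, 0, 0, -0.35], [0, 0, 0, 0, -0.32], [0, 0, 0, 0, -0.32], [0, 0, 0, 0, -0.32]]

```text
clock: 10.2
position: [0.5, 0.0419, 0.0269]
ee_rot: [-0.0, 0.997, -0.072, -0.0]
contact_force: [-0.9, -0.7, 2.6]
width: 0.0565
gripper_force: 1.2
```

Call:
move_arm:
  deltas:
    - [[0, 0, 0, 0, -0.29], [0, 0, 0, 0, -0.26], [0, 0, 0, 0, -0.26], [0, 0, 0, 0, -0.26]]

```text
clock: 10.6
position: [0.5, 0.0419, 0.0272]
ee_rot: [-0.0, 0.997, -0.072, -0.0]
contact_force: [-1.8, -1.2, 5.6]
width: 0.0536
gripper_force: 8.3
```

Call:
move_arm:
  deltas:
    - [[0, 0, 0, 0, -0.23], [0, 0, 0, 0, -0.2], [0, 0, 0, 0, -0.2], [0, 0, 0, 0, -0.2]]

```text
clock: 11.0
position: [0.4999, 0.0419, 0.0276]
ee_rot: [0.0, 0.997, -0.072, 0.0]
contact_force: [-1.8, 0.5, 9.6]
width: 0.0516
gripper_force: 11.4
```

Contact began at about 55 mm, and the resistance is climbing. I'm switching to finer steps.

Call:
move_arm:
  deltas:
    - [[0, 0, 0, 0, -0.185], [0, 0, 0, 0, -0.17], [0, 0, 0, 0, -0.17]]

```text
clock: 11.3
position: [0.5, 0.042, 0.0278]
ee_rot: [-0.0, 0.997, -0.072, 0.0]
contact_force: [-2.0, 0.3, 10.1]
width: 0.0503
gripper_force: 7.4
```

Call:
move_arm:
  deltas:
    - [[0, 0, 0, 0, -0.155], [0, 0, 0, 0, -0.14], [0, 0, 0, 0, -0.14]]

```text
clock: 11.6
position: [0.5001, 0.042, 0.0268]
ee_rot: [-0.0, 0.997, -0.072, -0.0]
contact_force: [-0.0, 0.2, 1.8]
width: 0.0486
gripper_force: 1.2
```

The force has dropped to spring level. I'll check the cap in the wrist view.

```bash
python3 - <<'E'
from h import *
im=manip.get_image('wrist')[:,:,::-1]; print(manip.get_state()['gripper_force'],manip.get_state()['width'])
c=im[0:170,220:420]; cv2.imwrite('pics/w5.png',cv2.resize(c,None,fx=3.5,fy=3.5,interpolation=cv2.INTER_CUBIC))
E
```

```text
1.171824149787426 0.04854289717698293
```

View pics/w5.png

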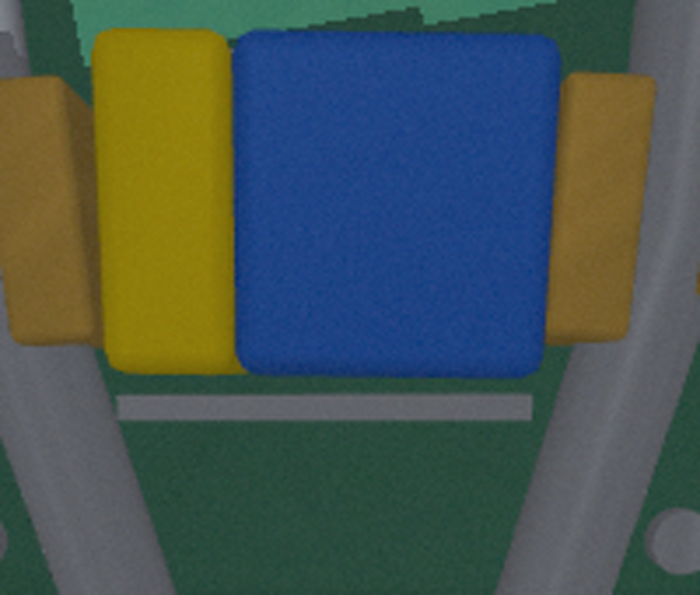

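The cap is home with no gap to the blue body. I'll release and retreat.

Call:
move_arm:
  deltas:
    - [[0, 0, 0, 0, -0.3], [0, 0, 0, 0, -0.5], [0, 0, 0, 0, -0.7], [0, 0, 0, 0, -1], [0, 0, 0, 0, -1], [0, 0, -0.05, 0, -1], [0, 0, -0.11, 0, -1], [0, 0, -0.16, 0, -1], [0, 0, -0.16, 0, -1], [0, 0, -0.16, 0, -1], [0, 0, -0.16, 0, -1]]

```text
clock: 12.75
position: [0.4989, 0.0419, 0.1537]
ee_rot: [-0.0, 0.997, -0.072, -0.001]
contact_force: [-0.2, 0.0, 0.5]
width: 0.0852
gripper_force: 0.0
```

```bash
python3 - <<'E'
from h import *
s=manip.get_state();print(s['position'],s['width'],s['contact_force'])
im=manip.get_image('wrist').astype(int)
o=(im[...,0]>120)&(im[...,2]<60)&(im[...,1]<130)&(im[...,1]>40)
b=(im[...,2]>1.6*im[...,0])&(im[...,2]>60);y=(im[...,0]>80)&(im[...,2]<40)&(im[...,1]>.75*im[...,0])
for n,m in(('orange',o),('blue',b),('yellow',y)):
  k,_,S,C=cv2.connectedComponentsWithStats(m.astype('uint8'))
  print(n,[(S[i].tolist(),C[i].round().tolist()) for i in range(1,k) if S[i][4]>150])
E
```

```text
[0.49889125 0.041944   0.15371598] 0.08515190092081207 [-0.16120786  0.00802145  0.5312584 ]
orange [([270, 178, 12, 60, 435], [275.0, 209.0]), ([343, 179, 16, 59, 739], [351.0, 210.0])]
blue [([447, 43, 87, 68, 4897], [492.0, 78.0]), ([303, 60, 42, 45, 1797], [323.0, 82.0]), ([558, 128, 82, 67, 4599], [601.0, 160.0])]
yellow [([534, 36, 37, 63, 2090], [552.0, 67.0]), ([286, 60, 17, 44, 734], [294.0, 82.0]), ([261, 65, 12, 34, 317], [267.0, 81.0]), ([352, 65, 12, 33, 312], [357.0, 81.0]), ([373, 71, 12, 22, 216], [379.0, 82.0]), ([244, 72, 11, 22, 174], [249.0, 81.0]), ([562, 185, 78, 38, 1888], [604.0, 204.0])]
```

```bash
python3 -c "
from rig import manip
print(manip.sign_off())"
```

```text
the job is handed in; nothing more can be done
None
```

The job is handed in: the smallest filter is clicked shut and standing in the nest, both handles have sprung open, and the arm is clear of everything (no verdict was returned).

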